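# Tag a bottle in the cellar rack

### The job

Pull the red tag out of its slotted block and hang it on the neck of the lower bottle in the rack: bring it up in front of the neck, slip it on sideways through the open side of its C (not over the bottle's mouth), then let it down and let go, so that it hangs freely and straight by its C between the bottle's shoulder and its lip. Leave both bottles, the cream tag, the wine glass and the candlestick as they stand.

Things in the scene. Friction and masses are not known exactly. Their poses are not given: they have to be found in the camera images.
- red_tag: red rigid tag, 50 to 95 g: plate 64 mm wide (x), 86 tall (z), 8 thick (y), an open C ring on top, 155 mm tall in all. Origin: middle of the plate's lower edge; z up the tag; the C's open mouth faces +x. Stands upright in one of the block's slots, 26 mm deep, mouth to the block's +x, away from the robot
- red_eye (a point): centre of the red tag's C, 118 mm above the tag's origin, mid thickness; axes as the tag's. C: inner radius 25, outer 37, 8 mm thick; mouth 38 mm high between rounded tips (from 20 mm below to 18 mm above this point), so the neck passes in level and, once the tag is let down, sits up in the crown with this point 11 mm below the neck's axis
- cream_tag: the same tag in cream, in the other slot of the block (which is which varies); leave it
- tag_block: dark wooden block, fixed, 94 (x) x 150 (y) x 36 mm high, origin in the middle of its underside. Two slots, 40 mm to either side of the middle in y, each 68 mm long in x, 11.5 mm wide in y, 26 mm deep (floor 10 mm above the table); a tag pulls straight up
- rack: black steel rack, fixed; two bottles lie along its y, necks to +y. Origin on the table under the bottles' axes, -x towards the robot. Axes 170 and 285 mm up, at x = 0. Base plate x -65 to 105, y -100 to 100, 8 mm thick; two uprights at x 66, y -60 and 60, 353 mm high, each with wire cradles that reach 55 mm in front of the axes
- lower_bottle: dark green wine bottle, red neck capsule, 300 mm long, 75 across, 1.25 kg, loose in the lower cradles (can roll). Origin on its axis at the base end, y along the axis to the mouth. Body to 190 mm, shoulder to 226, neck 28.6 mm across from 226 to 286, lip 30.6 across to 300
- lower_neck (a point): point on the lower bottle's axis in the middle of its neck, 256 mm from the base end; its y runs along the neck to the mouth
- upper_bottle: the same bottle with a gold capsule, in the upper cradles, 115 mm straight above the lower one: no room for an upright gripper over the lower neck, so the tool must lean back towards the robot; leave it
- wine_glass: stemmed wine glass, 205 mm tall, 86 mm across, origin at the middle of its foot; leave it
- candlestick: brass candlestick with a candle, 210 mm tall, foot 80 mm across, origin at the middle of its foot; leave it
Things that resemble listed ones, but are neither listed nor needed, are in the scene too. There is more than one size of the tag_block; the job needs the smallest. Of the things like the red_tag, leave any that is yellow; of the rest the larger one is meant.

How it is judged:
By the outcome, as a careful person would: the job done as asked, in the order asked, and still so for the second after the job is handed in, with the robot touching nothing.
It also fails if it takes over 50 s, if anything falls off the work surface, if the arm or the gripper's body presses on something with over 40 N, if the wrist force passes 120 N, or if a joint passes its speed limit or range.

### The arm

A 7-joint arm with a two-finger parallel gripper is mounted at the origin on the work surface. World frame = base frame: x ahead of the robot, y to its left, z up, the work surface at z = 0. Lengths are in mm, angles in rad, forces in N, time in s.
With the tool pointing down it reaches from about 425 to 875 mm from the base axis. Payload 9.9 kg.
Tool frame: the origin (TCP) lies midway between the tips of the shut fingers; the grasp point (between the pads) lies 19 mm behind it (ctrl.pinch_z is the distance from the TCP to the grasp point, in mm); z points along the fingers, y is the line along which they close (so a half turn about z gives the same grasp; the last joint's range is limited). The gripper opens to 85 mm and grips with 20 to 120 N. Pads are 22 mm wide; open, the fingers measure 114 mm over their backs; the gripper's body (76 mm by 85 mm) begins 54 mm behind the grasp point. The pads swing forward as they close: fully open they stand 13 mm farther back than shut.
Start: joints at [1.203, 0.576, 0.025, 1.437, -0.015, 1.129, -0.057], TCP at [189.008, -648.001, 231.289] pointing down, gripper open.
Joint ranges: [-2.76, 2.76], [-0.34, 2.15], [-1.52, 1.57], [0.19, 2.46], [-1.09, 4.23], [0.17, 1.99], [-2.82, 2.82]. Speed limits (rad/s): [2.22, 2.22, 3.01, 3.01, 3.14, 3.14, 3.14].

### API

Orientations are given as a unit quaternion [x, y, z, w].
In Python, from bench import ctrl gives the robot as it stands.
- The arm moves only by the tool play_rows, never from a script. Its argument "deltas" is a list that holds one entry, the list of rows, each a list of 6 numbers: the shift along the world's x, y, z in m, then the turn, a rotation vector about the world's x, y, z in degrees. A call has 1 to 20 rows; each row is the pose to reach, as a shift and turn from the pose commanded when the call began; what a row does not reach only later rows make up. A row lasts 1/12 s, in which the tool goes at most 41.7 mm and 7.16 degrees, less where a joint would pass 70% of its speed; a pose out of reach is approached as far as the arm can. A call with a gripper value outside its range is refused whole. "grip" is the finger opening in m, from 0 to 0.0854, set as the call begins (left out, the last holds). The fingers move at their own pace and stop on an object; the grip force is fixed at half the most. Time passes only in rows, so rows that repeat a pose let the fingers close. It gives the time, the measured TCP pose, the force, the opening and the grip force at its end, in the units of the state.
- ctrl.observe(): the state, without advancing time (a new reading comes with each control period).
- ctrl.read_camera(name): name is "scene" or "top"; returns the picture (400x640x3 uint8, blue, green, red); there is no depth.
- ctrl.camera_params(name): a dict with "mtx" (3x3 intrinsics, pixels), "k1" (the pictures are not rectified: a ray, as slopes to the right and down, at radius r is drawn at 1 + k1 r^2 times it, then the intrinsics apply), "eye" and "rotation" of the camera in the world. Camera axes: x right, y down, z forward; pixel columns grow to the right and rows downward; lengths in mm; the calibration is good to about 2 mm. A picture is of the moment at which its call begins. camera_params takes no time and is no camera call.
- ctrl.job_done(): hands the job in; it is judged then, once.
Trained networks look in the newest picture that a camera, given by its name, has taken for a name from the list of things; names that differ only in an ending like _2 or _b are one class to them, and where a whole thing is asked for, a point or a joint stands for the part that bears it (a point fixed in the world has none). Each returns a list of dicts, best first, with "p" (0 to 1); they miss things now and then, are a little off and sometimes report something else, mostly with a low value. They report only what shows in the picture. A call takes as long as a camera call. They do not tell look-alikes from the thing itself.
- ctrl.look_for(camera, name): "extent" ([left, top, width, height] as shares, 0 to 1, of the picture: columns of its width, rows of its height, round what is visible of it).
- ctrl.mark_of(camera, name): "position" ([column, row] as shares, 0 to 1, of the picture: columns of its width, rows of its height: a listed point, or the origin of a listed thing).
The state is a dict: "time": time; "joint_pos": joint angles; "joint_velocities": joint speeds; "effort": joint torques, N m; "ee_pos": TCP position; "tcp_rot": TCP orientation; "ft_force": force on the tool from outside, world axes, zero at the start; "torque": the same for the moment, N m; "finger_gap": finger opening in mm; "gripper_force": force on a finger pad.
Only numpy, scipy, OpenCV 4.12 (cv2) and the standard library are available. Lean on these libraries where they do the work, as an engineer would, in place of code of your own. Each camera call takes 0.05 s, during which the arm holds its last target. There are 200 camera calls.

## Working session

There is one attempt and no reset: what is moved stays moved. The work goes in short steps, Python scripts to look and compute and a tool call to move; the robot and the scene stay as the last step left them, time stands still between calls to the robot, and variables do not carry over. Pictures are saved under pics/ and viewed, at most 10 in all, crops included, and the job is handed in when it is done.

Besides the shell and the picture viewer there is one more tool, called after ">>>" as name(argument=value, ...) on one line, values as JSON. play_rows: Moves the arm, as the interface text tells. Its arguments: {"type":"object","properties":{"deltas":{"type":"array","items":{"type":"array","items":{"type":"array","items":{"type":"number"}}}},"grip":{"type":"number"}},"required":["deltas"]}

```bash
mkdir -p pics; ls; python3 - <<'E'
from bench import ctrl
import cv2,numpy as np
for c in("scene","top"):
    im=ctrl.read_camera(c); cv2.imwrite(f"pics/{c}0.png",im)
    p=ctrl.camera_params(c); print(c,{k:np.round(v,4).tolist() for k,v in p.items()})
    for n in("red_tag","red_eye","cream_tag","tag_block","rack","lower_bottle","lower_neck","upper_bottle","wine_glass","candlestick"):
        print(n,[(round(d["p"],2),(np.array(d["position"])*[640,400]).round(1).tolist()) for d in ctrl.mark_of(c,n)][:5])
print(ctrl.observe(), ctrl.pinch_z)
E
```

```text
pics
scene {'mtx': [[498.1065, 0.0, 314.8949], [0.0, 498.1065, 199.3423], [0.0, 0.0, 1.0]], 'k1': -0.0307, 'eye': [1294.5177, 661.7552, 1245.4935], 'rotation': [0.3918, 0.8439, -0.3312, -0.1566]}
red_tag [(0.78, [352.2, 285.6]), (0.73, [216.6, 185.3]), (0.48, [319.2, 267.6])]
red_eye [(0.93, [327.8, 296.9]), (0.77, [352.8, 258.2]), (0.71, [322.4, 250.5]), (0.66, [443.3, 322.7])]
cream_tag [(0.7, [375.8, 293.4])]
tag_block [(0.93, [389.7, 218.7]), (0.85, [294.4, 192.9]), (0.61, [359.1, 289.1])]
rack [(0.69, [247.3, 237.1])]
lower_bottle [(0.74, [215.3, 190.7])]
lower_neck []
upper_bottle [(0.81, [211.3, 160.2])]
wine_glass [(0.98, [209.4, 173.3])]
candlestick [(0.91, [442.5, 323.5]), (0.54, [378.1, 294.1])]
top {'mtx': [[499.8623, 0.0, 320.3366], [0.0, 499.8623, 198.6047], [0.0, 0.0, 1.0]], 'k1': 0.0456, 'eye': [459.8567, -0.6796, 1693.3231], 'rotation': [-0.6973, 0.7164, -0.0127, 0.0191]}
red_tag [(0.6, [256.4, 178.9]), (0.46, [251.2, 146.1]), (0.39, [294.3, 178.7])]
red_eye [(0.73, [257.0, 177.7]), (0.64, [246.4, 139.6]), (0.49, [291.6, 177.4])]
cream_tag [(0.73, [234.3, 186.9])]
ta
[... 372 characters left out ...]
3709378, -0.01498527,
        1.12900348, -0.05646738]), 'joint_velocities': array([-1.08026406e-03, -2.05361989e-03, -2.02656521e-03, -7.36842793e-06,
       -2.27172746e-04, -2.96500817e-04, -6.77774203e-04]), 'effort': array([-1.98819419e-05, -7.65496516e+01,  2.24926628e+00, -2.86295307e+01,
        1.55454391e-02,  2.83975889e-03, -2.36269278e-05]), 'ee_pos': array([ 188.99586003, -648.00570334,  231.28261054]), 'tcp_rot': array([ 9.89947683e-01,  1.41434032e-01,  2.87729318e-06, -1.65735296e-05]), 'ft_force': array([ 0.75246243, -0.35423029, -0.01961736]), 'torque': array([-0.03491067, -0.01916378, -0.03188991]), 'gripper_force': 0.0, 'finger_gap': 85.82779066136267} 18.700000000000003
```

View pics/scene0.png

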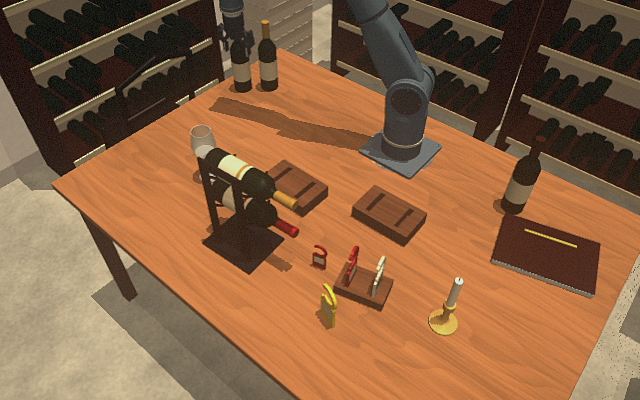

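View pics/top0.png

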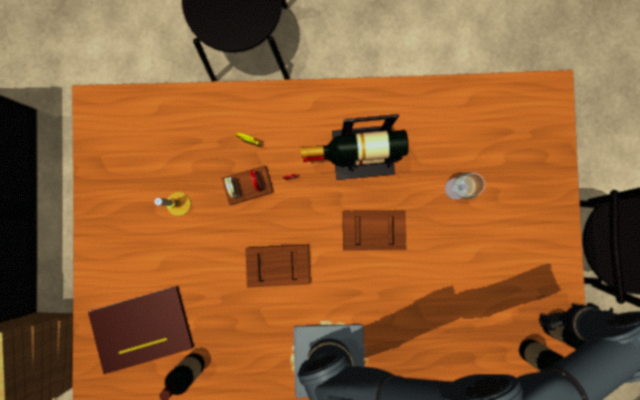

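```bash
cat > h.py <<'E'
import numpy as np,cv2
from bench import ctrl
from scipy.spatial.transform import Rotation as R
P={c:ctrl.camera_params(c) for c in("scene","top")}
def proj(c,X):
    p=P[c]; Rm=R.from_quat(p["rotation"]).as_matrix() if np.size(p["rotation"])==4 else np.array(p["rotation"])
    v=(np.atleast_2d(X)-p["eye"])@Rm; s=v[:,:2]/v[:,2:]; s=s*(1+p["k1"]*(s**2).sum(1,keepdims=True))
    m=np.array(p["mtx"]); return s@m[:2,:2].T+m[:2,2]
def ray(c,uv):
    p=P[c]; d=cv2.undistortPoints(np.array([[uv]],float),np.array(p["mtx"]),np.array([p["k1"],0,0,0.]))[0,0]
    # k1 model: cv2 distorts identically
    Rm=R.from_quat(p["rotation"]).as_matrix(); return np.array(p["eye"]),Rm@np.r_[d,1]
def atz(c,uv,z):
    e,d=ray(c,uv); return e+d*(z-e[2])/d[2]
def tri(a,b):
    e1,d1=ray("scene",a); e2,d2=ray("top",b); A=np.c_[d1,-d2]; t=np.linalg.lstsq(A,e2-e1,rcond=None)[0]
    p,q=e1+t[0]*d1,e2+t[1]*d2; return (p+q)/2,np.linalg.norm(p-q)
def crop(im,x,y,w,h,s): return cv2.resize(im[y:y+h,x:x+w],None,fx=s,fy=s,interpolation=cv2.INTER_CUBIC)
E
python3 - <<'E'
from h import *
S=cv2.imread("pics/scene0.png");T=cv2.imread("pics/top0.png")
m=np.hstack([crop(S,305,235,100,75,4),crop(T,215,150,100,75,4)])
n=np.hstack([crop(S,230,170,100,75,4),crop(T,290,110,100,75,4)])
cv2.imwrite("pics/c1.png",np.vstack([m,n]))
print(tri((352.8,258.2),(257,177.7)), atz("top",(250,186.7),0),atz("scene",(359.1,289.1),0),atz("top",(361.3,157),0),atz("scene",(247.3,237.1),0),atz("top",(314.7,155.7),170))
E
```

```text
(array([598.7797965 , 213.93413311, 126.54851211]), np.float64(9.660882582718179)) [583.08355969 251.46219852   0.        ] [5.93898756e+02 2.49102662e+02 2.27373675e-13] [ 673.86162098 -129.23291403    0.        ] [ 668.32773785 -139.63994245    0.        ] [660.39679106  26.03005596 170.        ]
```

View pics/c1.png

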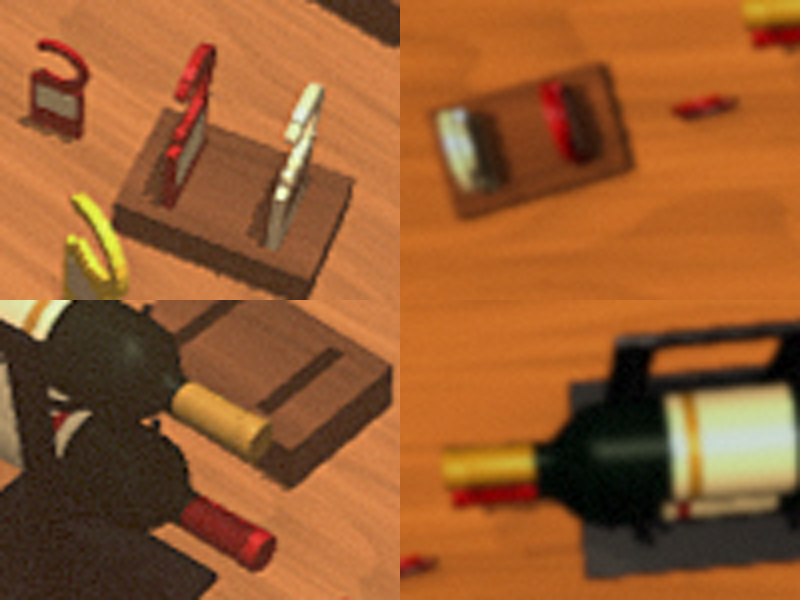

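```bash
cat > fit.py <<'E'
from h import *
from scipy.optimize import least_squares
def w(p,L):
    c,s=np.cos(p[2]),np.sin(p[2]); L=np.atleast_2d(L); return np.c_[p[0]+c*L[:,0]-s*L[:,1],p[1]+s*L[:,0]+c*L[:,1],L[:,2]]
B=[[47,75,36],[47,-75,36],[-47,-75,36],[-47,75,36]]
bt=[(223,177.5),(265.75,165.5),(273,191.25),(230.75,203.75)]; bs=[(382.5,303),(334.5,286.2),(347,262.5),(393.2,280)]
f=lambda p:np.r_[(proj("top",w(p,B))-bt).ravel(),(proj("scene",w(p,B))-bs).ravel()]
rb=least_squares(f,[585,250,0],loss="soft_l1")
def g(p):
    e=lambda c,L,uv:(proj(c,w(p,L))-uv).ravel()
    return np.r_[e("top",[[-65,100,8],[-65,-100,8]],[(336.2,179.2),(395,177)]),
     e("scene",[[105,-100,8],[105,100,8],[-65,100,8]],[(203,242),(247,271),(284,237)]),
     e("scene",[[0,p[3],170],[0,p[4],285]],[(297.,233),(295.5,204.5)]),e("top",[[0,p[4],285]],[(300.75,151.2)]),
     proj("top",w(p,[0,p[3],170]))[0,0]-302.7]
rr=least_squares(g,[670,-130,0,170,170],loss="soft_l1")
E
python3 - <<'E'
from fit import *
np.set_printoptions(precision=2,suppress=True)
print("block",rb.x,f(rb.x).reshape(-1,2)); print("rack",rr.x,g(rr.x)[:-1].reshape(-1,2),g(rr.x)[-1])
n=w(rr.x,[0,rr.x[3]-44,170]);print("neck",n)
t=w(rb.x,[[0,-40,10+z] for z in(0,118,155)]);print("tag",t,proj("scene",t),proj("top",t))
q=R.from_quat(ctrl.observe()["tcp_rot"]).as_matrix();print(q)
S=cv2.imread("pics/scene0.png");T=cv2.imread("pics/top0.png");out=[]
a=np.linspace(0,2*np.pi,24)
for c,im,b1,b2 in(("scene",S,(305,235),(230,170)),("top",T,(215,150),(290,110))):
    pb=np.vstack([w(rb.x,[[sx*(32),-40+sy*4,z] for sx in(-1,1) for sy in(-1,1) for z in(36,96)]),w(rb.x,[[r*np.cos(k),-40,128+r*np.sin(k)] for k in a for r in(25,37) if abs(k)>.75 and abs(k-2*np.pi)>.75])])
    pr=np.vstack([w(rr.x,[[r*np.cos(k),rr.x[j]-o,h+r*np.sin(k)] for k in a for o,r in((0,15.3),(74,14.3))]) for j,h in((3,170),(4,285))])
    col=[]
    for b,pp in((b1,pb),(b2,pr)):
        C=crop(im,*b,100,75,4)
        for u in (proj(c,pp)-b+.5)*4: cv2.circle(C,tuple(int(v) for v in u),1,(255,255,0),-1)
        col.append(C)
    out.append(np.vstack(col))
cv2.imwrite("pics/c2.png",np.hstack(out))
E
```

```text
block [587.58 255.71   0.26] [[-1.56  0.06]
 [-1.01 -0.78]
 [-0.3   0.47]
 [-1.44  0.88]
 [-0.34  1.64]
 [-1.78 -0.98]
 [-1.63 -1.5 ]
 [-0.01 -1.06]]
rack [ 664.34 -140.06    0.04  204.11  203.37] [[ 0.31  1.28]
 [ 0.71 -0.41]
 [-1.12 -2.17]
 [ 1.28  1.36]
 [ 1.04  0.34]
 [-0.73  0.38]
 [-0.45  0.87]
 [ 0.02  0.9 ]] -0.33161095441545285
neck [[658.24  19.94 170.  ]]
tag [[597.98 217.09  10.  ]
 [597.98 217.09 128.  ]
 [597.98 217.09 165.  ]] [[349.76 282.14]
 [352.16 258.27]
 [352.98 250.15]] [[259.64 181.82]
 [254.71 178.88]
 [253.01 177.86]]
[[ 0.96  0.28  0.  ]
 [ 0.28 -0.96  0.  ]
 [ 0.   -0.   -1.  ]]
```

View pics/c2.png

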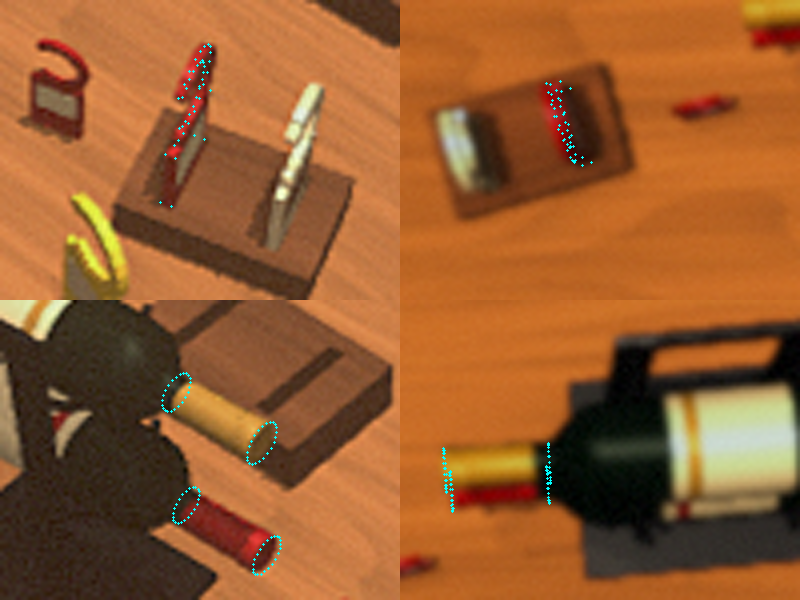

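Candidates for the red tag are the red one in the small block (scene 352,270; top 257,180), the small loose red one (scene 319,258) and the yellow one (scene 328,305). I choose the red one in the small block. The crop shows it beside the cream tag, with the fitted outlines lying on it. The lower neck runs from scene (276,217) to (296,233).

>>> play_rows(deltas=[[[0.016,0.036,0.003,0,0,0],[0.032,0.072,0.006,0,0,0],[0.048,0.108,0.009,0,0,0],[0.064,0.144,0.012,0,0,0],[0.08,0.18,0.015,0,0,0],[0.096,0.216,0.018,0,0,0],[0.112,0.252,0.021,0,0,0],[0.128,0.288,0.024,0,0,0],[0.144,0.324,0.027,0,0,0],[0.16,0.36,0.03,0,0,0],[0.176,0.396,0.033,0,0,0],[0.192,0.432,0.036,0,0,0],[0.208,0.468,0.039,0,0,0],[0.224,0.504,0.042,0,0,0],[0.24,0.54,0.045,0,0,0],[0.256,0.576,0.048,0,0,0],[0.272,0.612,0.051,0,0,0],[0.288,0.648,0.054,0,0,0],[0.304,0.684,0.057,0,0,0],[0.32,0.72,0.06,0,0,0]]], grip=0.05)

```text
time: 2.77
ee_pos: [509.5, 73.8, 291.8]
tcp_rot: [0.99, 0.141, 0.0, 0.0]
ft_force: [0.8, -0.6, 0.4]
finger_gap: 50.1
gripper_force: 0.0
```

```bash
sed -i 's/^f=lambda/bt=np.array(bt)-.4;bs=np.array(bs)-.4\nf=lambda/; s/L))-uv)/L))-np.array(uv)+(.4 if c in("top","scene") and L[0][2]>100 else 0))/' fit.py
cat >> fit.py <<'E'
def tool(yaw,lean):
    f=np.array([np.cos(yaw),np.sin(yaw),0]);y=np.array([np.sin(yaw),-np.cos(yaw),0]);t=np.radians(lean)
    z=np.sin(t)*f-np.cos(t)*np.array([0,0,1]); return np.c_[np.cross(y,z),y,z]
def go(Rt,pt):
    o=ctrl.observe();R0=R.from_quat(o["tcp_rot"]).as_matrix()
    print("pos",o["ee_pos"],"q",o["joint_pos"],"t",o["time"],"F",o["ft_force"],"gap",o["finger_gap"],o["gripper_force"])
    print("shift",pt-o["ee_pos"],"rot",np.degrees(R.from_matrix(Rt@R0.T).as_rotvec()))
E
python3 - <<'E'
from fit import *
np.set_printoptions(precision=3,suppress=True)
print(rb.x,rr.x,w(rr.x,[0,rr.x[3]-44,170]))
for th in(40,45):
    Rt=tool(rb.x[2],th);g0=w(rb.x,[-24,-40,100])[0];print(g0,g0+19*Rt[:,2]);go(Rt,g0+19*Rt[:,2])
E
```

```text
[588.473 255.553   0.262] [ 664.447 -140.132    0.036  203.535  203.593] [[658.698  19.3   170.   ]]
[575.633 210.707 100.   ] [587.43  213.865  85.445]
pos [509.487  73.839 291.756] q [-0.004  0.293 -0.309  1.752  0.099  1.111 -1.632] t 2.7667 F [ 0.775 -0.596  0.405] gap 50.078641303797724 0.0
shift [  77.944  140.027 -206.311] rot [ 10.77  -38.482  -1.201]
[575.633 210.707 100.   ] [588.611 214.181  86.565]
pos [509.487  73.839 291.756] q [-0.004  0.293 -0.309  1.752  0.099  1.111 -1.632] t 2.7667 F [ 0.775 -0.596  0.405] gap 50.078641303797724 0.0
shift [  79.124  140.343 -205.191] rot [ 12.116 -43.298  -1.187]
```

>>> play_rows(deltas=[[[0,0.012,-0.012,1.1,-3.85,-0.12],[0.001,0.024,-0.024,2.2,-7.7,-0.24],[0.001,0.036,-0.034,3.2,-11.5,-0.36],[0.001,0.048,-0.046,4.3,-15.4,-0.48],[0.002,0.06,-0.058,5.4,-19.2,-0.6],[0.002,0.072,-0.068,6.5,-23.1,-0.72],[0.002,0.084,-0.08,7.5,-26.9,-0.84],[0.003,0.096,-0.092,8.6,-30.8,-0.96],[0.003,0.108,-0.104,9.7,-34.6,-1.08],[0.003,0.12,-0.115,10.8,-38.5,-1.2],[0.003,0.12,-0.115,10.8,-38.5,-1.2]]])

```text
time: 3.68
ee_pos: [523.3, 192.5, 240.2]
tcp_rot: [0.946, 0.133, 0.294, -0.034]
ft_force: [0.1, 1.8, 1.1]
finger_gap: 49.7
gripper_force: 0.0
```

```bash
python3 - <<'E'
from fit import *
np.set_printoptions(precision=3,suppress=True)
Rt=tool(rb.x[2],40);g0=w(rb.x,[-24,-40,100])[0];go(Rt,g0+19*Rt[:,2])
S=ctrl.read_camera("scene");T=ctrl.read_camera("top");cv2.imwrite("pics/s2.png",S);cv2.imwrite("pics/t2.png",T)
cv2.imwrite("pics/c3.png",np.hstack([crop(S,310,170,100,140,4),crop(T,215,120,100,140,4)]))
E
```

```text
pos [523.254 192.521 240.221] q [-0.588  0.185  0.056  2.287  1.041  0.171 -2.818] t 3.6833 F [0.067 1.777 1.068] gap 49.69951259277913 0.0
shift [  64.176   21.344 -154.776] rot [ 2.189 -5.118 -0.692]
```

View pics/c3.png

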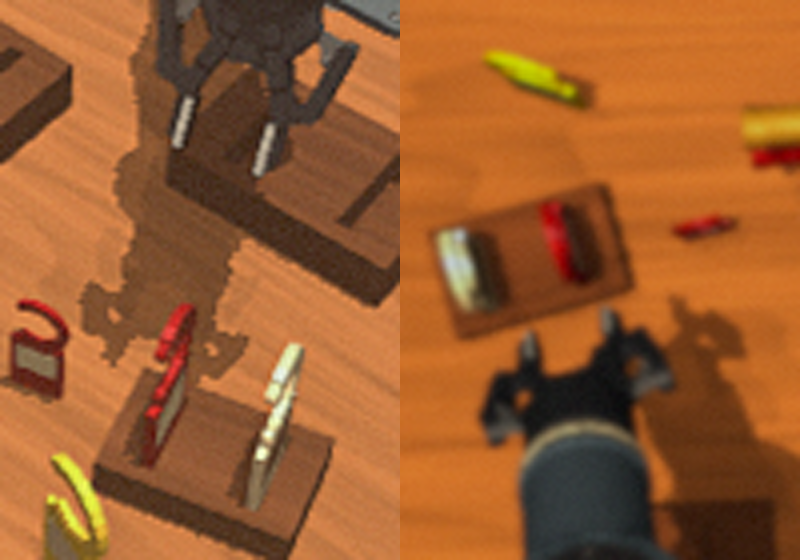

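```bash
cat > kin.py <<'E'
import numpy as np,itertools
from scipy.spatial.transform import Rotation as R
from scipy.optimize import least_squares
def fk(q,s,p):
    H,L2,L4,c,a2,a4,a6,o1,o7=p; E=R.from_euler
    r=E("z",s[0]*q[0]+o1);x=np.array([0,0,H])
    r=r*E("y",q[1]); x=x+r.apply([0,0,L2]); r=r*E("z",s[1]*q[2]); x=x+r.apply([a2,0,0])
    r=r*E("y",q[3]); x=x+r.apply([a4,0,L4]); r=r*E("z",s[2]*q[4])
    r=r*E("y",q[5]); x=x+r.apply([a6,0,c]); r=r*E("z",s[3]*q[6]+o7); return x,r
D=[([1.20324667,.57571122,.02486078,1.43709378,-.01498527,1.12900348,-.05646738],[188.996,-648.006,231.283],[.98994768,.14143403,0,0]),
([-.004,.293,-.309,1.752,.099,1.111,-1.632],[509.487,73.839,291.756],[.99,.141,0,0]),
([-.588,.185,.056,2.287,1.041,.171,-2.818],[523.254,192.521,240.221],[.946,.133,.294,-.034])]
def res(p,s):
    o=[]
    for q,x,k in D:
        X,r=fk(q,s,p); o+=[(X-x),300*(r.inv()*R.from_quat(k)).as_rotvec()]
    o.append(.02*np.array(p[4:7])); return np.concatenate(o)
best=None
for s in itertools.product((-1,1),repeat=4):
  for o7 in(0,3.14,1.57,-1.57):
    r=least_squares(res,[350,430,430,250,0,0,0,0,o7],args=(s,))
    if best is None or r.cost<best[0]: best=(r.cost,s,r.x,res(r.x,s))
if __name__=="__main__":
    np.set_printoptions(precision=3,suppress=True); print(best)
E
python3 kin.py
```

```text
(np.float64(107.37940420452512), (-1, -1, -1, -1), array([222.826, 610.317, 379.599, 359.278,   1.285, -18.222,   7.827,
        -0.072,   1.503]), array([-0.736, -1.66 , -2.339, -0.009, -0.004, -1.279, -3.68 ,  4.096,
        3.767,  0.233, -0.196, -1.147,  0.223,  1.281, -1.428, 12.185,
        0.42 ,  2.426,  0.026, -0.364,  0.157]))
```

```bash
cat > ik.py <<'E'
from kin import *
lo=np.array([-2.76,-.34,-1.52,.19,-1.09,.17,-2.82]);hi=np.array([2.76,2.15,1.57,2.46,4.23,1.99,2.82])
s,p=best[1],best[2]
def tool(yaw,lean,flip=False):
    f=np.array([np.cos(yaw),np.sin(yaw),0]);y=np.array([np.sin(yaw),-np.cos(yaw),0]);t=np.radians(lean)
    z=np.sin(t)*f-np.cos(t)*np.array([0,0,1]); y=-y if flip else y; return R.from_matrix(np.c_[np.cross(y,z),y,z])
def ik(x,r,n=25,seed=0):
    g=np.random.default_rng(seed);out=[]
    for i in range(n):
        q0=g.uniform(lo,hi)
        def f(q): X,k=fk(q,s,p); return np.r_[(X-x)/10,30*(k.inv()*r).as_rotvec(),.05*(q-(lo+hi)/2)]
        S=least_squares(f,q0,bounds=(lo,hi))
        m=np.abs(f(S.x)[:6]).max()
        if m<.3: out.append(S.x)
    return out
E
cat > t.py <<'E'
from ik import *
np.set_printoptions(precision=2,suppress=True)
for nm,gp,yaw,z in(("tag",[575.6,210.7],.262,100),("lift",[575.6,210.7],.262,150),("front",[550,16],.036,150),("neck",[634,18],.036,131)):
  for L in(25,32,40,48):
    for fl in(0,1):
      r=tool(yaw,L,fl); S=ik(np.r_[gp,z]+19*r.as_matrix()[:,2],r,8)
      A=[q for q in S if q[4]<1.57];B=[q for q in S if q[4]>=1.57]
      print(nm,L,"flip" if fl else "", "norm",A[0] if A else None,"inv",B[0] if B else None)
E
time python3 t.py
```

```text
tag 25  norm None inv [-0.33  0.53 -0.2   2.23  1.81  0.17  2.72]
tag 25 flip norm None inv [-0.08  0.59 -0.6   2.22  1.67  0.4  -0.27]
tag 32  norm None inv [-0.47  0.54  0.02  2.35  2.94  0.3   1.58]
tag 32 flip norm None inv [ 0.06  0.68 -0.87  2.34  2.01  0.67 -0.61]
tag 40  norm None inv [ 0.02  0.72 -0.84  2.46  2.31  0.87  2.23]
tag 40 flip norm None inv [ 0.08  0.78 -0.99  2.46  2.22  0.96 -0.81]
tag 48  norm None inv None
tag 48 flip norm None inv None
lift 25  norm [-0.36  0.44 -0.15  2.15  0.82  0.17 -2.57] inv None
lift 25 flip norm [-0.05  0.5  -0.63  2.16  1.3   0.39  0.1 ] inv None
lift 32  norm None inv [-0.44  0.44 -0.05  2.29  2.56  0.17  1.97]
lift 32 flip norm None inv [ 0.01  0.52 -0.73  2.28  1.85  0.47 -0.46]
lift 40  norm None inv [-0.46  0.46 -0.03  2.42  2.89  0.45  1.62]
lift 40 flip norm None inv [ 0.11  0.63 -0.97  2.41  2.12  0.79 -0.73]
lift 48  norm None inv None
lift 48 flip norm None inv None
front 25  norm None inv None
front 25 flip norm [ 0.16  0.39 -0.39  2.31  1.43  0.17  0.05] inv None
front 32  norm None inv [-0.07  0.38 -0.05  2.44  3.08  0.24  1.57]
front 32 flip norm None inv [ 0.46  0.49 -0.87  2.43  2.03  0.49 -0.57]
front 40  norm None inv None
front 40 flip norm None inv None
front 48  norm None inv None
front 48 flip norm None inv None
neck 25  norm [ 0.07  0.5  -0.28  2.13  1.03  0.17 -2.67] inv None
neck 25 flip norm [ 0.25  0.54 -0.56  2.13  1.32  0.32  0.2 ] inv None
neck 32  norm None inv [-0.08  0.49 -0.02  2.27  3.1   0.18  1.55]
neck 32 flip norm None inv [ 0.36  0.58 -0.73  2.25  1.95  0.45 -0.42]
neck 40  norm None inv [-0.08  0.52 -0.03  2.39  3.13  0.47  1.53]
neck 40 flip norm None inv [ 0.48  0.7  -0.98  2.38  2.22  0.76 -0.66]
neck 48  norm None inv None
neck 48 flip norm None inv None
real	0m28.853s
user	0m29.393s
sys	0m0.124s
```

>>> play_rows(deltas=[[[0.003,-0.005,0.008,-1.3,4.8,0.15],[0.006,-0.01,0.016,-2.6,9.6,0.3],[0.009,-0.015,0.024,-3.9,14.4,0.45],[0.012,-0.02,0.032,-5.2,19.2,0.6],[0.015,-0.025,0.04,-6.5,24.0,0.75],[0.018,-0.03,0.048,-7.8,28.8,0.9],[0.02,-0.035,0.055,-9.2,33.0,1.0],[0.02,-0.035,0.055,-9.2,33.0,1.0]]])

```text
time: 4.45
ee_pos: [545.9, 154.5, 297.5]
tcp_rot: [0.99, 0.14, -0.0, 0.0]
ft_force: [-0.9, -0.4, -1.1]
finger_gap: 49.8
gripper_force: 0.0
```

```bash
python3 - <<'E'
from fit import *
np.set_printoptions(precision=3,suppress=True)
go(tool(rb.x[2],0),np.array([540,160,290]))
E
```

```text
pos [545.919 154.526 297.466] q [-0.096  0.378 -0.383  1.614  0.151  1.18  -1.803] t 4.45 F [-0.909 -0.423 -1.149] gap 49.792041538228936 0.0
shift [-5.919  5.474 -7.466] rot [ 0.055 -0.037 -1.099]
```

>>> play_rows(deltas=[[[0,0,0,0,0,7],[0,0,0,0,0,14],[0,0,0,0,0,21],[0,0,0,0,0,28],[0,0,0,0,0,35],[0,0,0,0,0,42],[0,0,0,0,0,49],[0,0,0,0,0,56],[0,0,0,0,0,63],[0,0,0,0,0,70],[0,0,0,0,0,77],[0,0,0,0,0,84],[0,0,0,0,0,91],[0,0,0,0,0,98],[0,0,0,0,0,105],[0,0,0,0,0,112],[0,0,0,0,0,119],[0,0,0,0,0,126],[0,0,0,0,0,133],[0,0,0,0,0,140]]])

```text
time: 6.12
ee_pos: [543.1, 155.6, 295.9]
tcp_rot: [0.203, 0.979, 0.004, -0.003]
ft_force: [-0.9, -0.2, -0.3]
finger_gap: 50.0
gripper_force: 0.0
```

>>> play_rows(deltas=[[[0,0,0,0,0,6.5],[0,0,0,0,0,13],[0,0,0,0,0,19.5],[0,0,0,0,0,26],[0,0,0,0,0,32.5],[0,0,0,0,0,39],[0,0,0,0,0,39]]])

```text
time: 6.7
ee_pos: [543.2, 155.4, 295.6]
tcp_rot: [-0.135, 0.991, 0.004, -0.004]
ft_force: [-1.6, -0.2, 0.3]
finger_gap: 50.1
gripper_force: 0.0
```

```bash
python3 - <<'E'
from fit import *
np.set_printoptions(precision=3,suppress=True)
Rt=tool(rb.x[2],32)@np.diag([-1,-1,1]);g0=w(rb.x,[-24,-40,100])[0];print(g0+19*Rt[:,2]);go(Rt,g0+(19-95)*Rt[:,2])
E
```

```text
[585.359 213.311  83.887]
pos [543.246 155.381 295.648] q [ 0.352  0.559 -1.168  1.603  0.515  1.333  0.957] t 6.7 F [-1.575 -0.22   0.282] gap 50.08665339344716 0.0
shift [  -6.518   44.912 -131.196] rot [  8.074 -31.343  -0.702]
```

>>> play_rows(deltas=[[[0,0.005,-0.013,0.8,-3.1,-0.07],[0,0.009,-0.026,1.6,-6.3,-0.14],[-0.001,0.014,-0.039,2.4,-9.4,-0.2],[-0.002,0.018,-0.052,3.2,-12.5,-0.3],[-0.003,0.023,-0.065,4.0,-15.7,-0.35],[-0.004,0.027,-0.078,4.8,-18.8,-0.4],[-0.005,0.032,-0.091,5.6,-21.9,-0.5],[-0.006,0.036,-0.104,6.4,-25.1,-0.55],[-0.006,0.041,-0.117,7.2,-28.2,-0.6],[-0.007,0.045,-0.131,8.1,-31.3,-0.7],[-0.007,0.045,-0.131,8.1,-31.3,-0.7],[-0.007,0.045,-0.131,8.1,-31.3,-0.7]]])

```text
time: 7.7
ee_pos: [535.1, 200.9, 163.5]
tcp_rot: [-0.121, 0.953, 0.036, 0.274]
ft_force: [-1.5, -0.9, -0.4]
finger_gap: 49.9
gripper_force: 0.0
```

```bash
python3 - <<'E'
from fit import *
np.set_printoptions(precision=3,suppress=True)
Rt=tool(rb.x[2],32)@np.diag([-1,-1,1]);g0=w(rb.x,[-24,-40,100])[0];go(Rt,g0+19*Rt[:,2])
S=ctrl.read_camera("scene");T=ctrl.read_camera("top");cv2.imwrite("pics/s3.png",S);cv2.imwrite("pics/t3.png",T)
cv2.imwrite("pics/c4.png",np.hstack([crop(S,310,170,100,140,4),crop(T,215,120,100,140,4)]))
E
```

```text
pos [535.079 200.861 163.531] q [ 0.07   0.433 -0.819  2.303  1.651  0.497 -0.306] t 7.7 F [-1.478 -0.912 -0.413] gap 49.895856499122395 0.0
shift [ 50.28   12.45  -79.643] rot [-0.176 -0.     0.464]
```

View pics/c4.png

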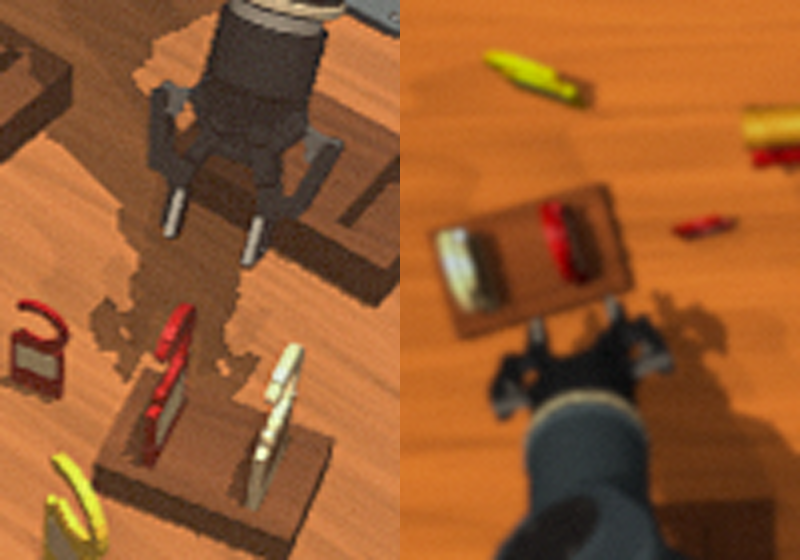

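The fingers straddle the line of the red tag: tips at scene (352,229) and (371,235), tag at (352,262), with the cream tag clear at (377,290). Moving in.

>>> play_rows(deltas=[[[0.006,0.0015,-0.01,0,0,0.1],[0.0125,0.003,-0.02,0,0,0.2],[0.019,0.0045,-0.03,0,0,0.3],[0.025,0.006,-0.04,0,0,0.4],[0.0315,0.008,-0.05,0,0,0.4],[0.038,0.0095,-0.06,0,0,0.4],[0.044,0.011,-0.07,0,0,0.4],[0.05,0.0125,-0.079,0,0,0.4],[0.05,0.0125,-0.079,0,0,0.4]]])

```text
time: 8.55
ee_pos: [587.7, 212.3, 84.5]
tcp_rot: [-0.124, 0.953, 0.036, 0.273]
ft_force: [0.0, 0.6, -0.9]
finger_gap: 50.3
gripper_force: 0.0
```

>>> play_rows(deltas=[[[0,0,0,0,0,0],[0,0,0,0,0,0],[0,0,0,0,0,0],[0,0,0,0,0,0],[0,0,0,0,0,0],[0,0,0,0,0,0]]], grip=0.0)

```text
time: 9.05
ee_pos: [586.6, 214.1, 86.7]
tcp_rot: [-0.128, 0.952, 0.036, 0.275]
ft_force: [-4.3, -0.1, 6.8]
finger_gap: 6.9
gripper_force: 59.3
```

```bash
python3 - <<'E'
from fit import *
np.set_printoptions(precision=3,suppress=True)
Rt=tool(rb.x[2],32)@np.diag([-1,-1,1]);g0=w(rb.x,[-24,-40,100])[0];go(Rt,g0+19*Rt[:,2])
S=ctrl.read_camera("scene");T=ctrl.read_camera("top")
cv2.imwrite("pics/c5.png",np.hstack([crop(S,310,210,100,100,4),crop(T,215,140,100,100,4)]))
E
```

```text
pos [586.576 214.104  86.722] q [ 0.052  0.664 -0.815  2.254  1.914  0.632 -0.465] t 9.05 F [-4.302 -0.092  6.798] gap 6.938529143903688 59.31334890163271
shift [-1.217 -0.794 -2.835] rot [ 0.032  0.163 -0.263]
```

View pics/c5.png

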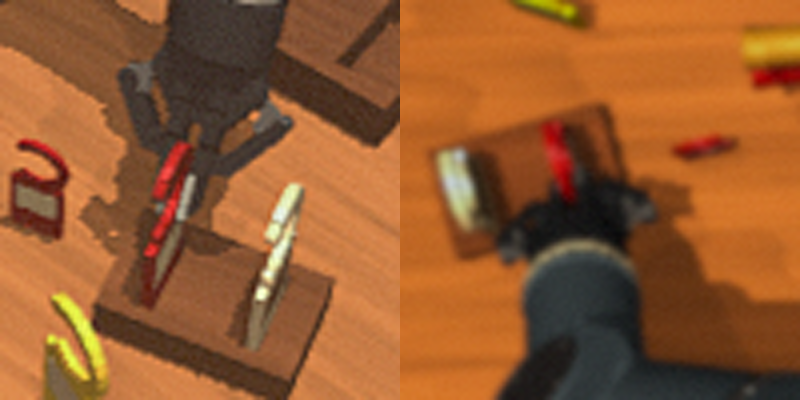

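>>> play_rows(deltas=[[[0,0,0.003,0,0,0],[0,0,0.01,0,0,0],[0,0,0.02,0,0,0],[0,0,0.03,0,0,0],[0,0,0.042,0,0,0],[0,0,0.057,0,0,0],[0,0,0.073,0,0,0],[0,0,0.09,0,0,0],[0,0,0.105,0,0,0],[0,0,0.12,0,0,0],[0,0,0.12,0,0,0],[0,0,0.12,0,0,0]]])

```text
time: 10.15
ee_pos: [586.9, 213.6, 206.7]
tcp_rot: [-0.127, 0.952, 0.036, 0.275]
ft_force: [-0.3, -0.2, -1.2]
finger_gap: 7.4
gripper_force: 58.7
```

```bash
cat >> fit.py <<'E'
def tagw(yaw=None):
    "tag origin in world, assuming grasped at TCP [586.58,214.10,86.72] with tag at fitted slot pose"
    o=ctrl.observe(); Rn=R.from_quat(o["tcp_rot"]); Rg=R.from_quat([-.128,.952,.036,.275]); D=Rn*Rg.inv()
    t0=w(rb.x,[[0,-40,10],[0,-40,128]]); return o["ee_pos"]+D.apply(t0-np.array([586.58,214.10,86.72])),D.as_rotvec(degrees=True)
E
python3 - <<'E'
from fit import *
np.set_printoptions(precision=3,suppress=True)
t,d=tagw();print(t,d)
nk=w(rr.x,[0,rr.x[3]-44,170])[0]; yaw=rr.x[2];print("neck",nk,yaw)
Rt=tool(yaw,32)@np.diag([-1,-1,1]);go(Rt,ctrl.observe()["ee_pos"])
for c in("scene","top"):
    ctrl.read_camera(c); print(c,[(round(m["p"],2),(np.array(m["position"])*[640,400]).round(1)) for m in ctrl.mark_of(c,"red_eye")],proj(c,t))
E
```

```text
[[599.071 216.384 129.977]
 [599.137 216.356 247.977]] [ 0.014  0.032 -0.109]
neck [658.698  19.3   170.   ] 0.03604257299165669
pos [586.872 213.576 206.703] q [ 0.085  0.409 -0.786  2.134  1.302  0.469  0.119] t 10.15 F [-0.264 -0.206 -1.198] gap 7.408934755439884 58.651463091373444
shift [0. 0. 0.] rot [  0.056   0.194 -13.111]
scene [(0.87, array([327.6, 295.1])), (0.69, array([318.5, 253.1])), (0.61, array([353.3, 233. ]))] [[351.766 257.958]
 [354.437 230.819]]
top [(0.7, array([246.8, 140.3])), (0.61, array([248.2, 175.4])), (0.41, array([290.5, 176.9]))] [[254.843 178.474]
 [249.128 174.993]]
```

>>> play_rows(deltas=[[[-0.001,-0.01,0,0,0,-0.7],[-0.002,-0.028,0,0,0,-1.9],[-0.004,-0.052,0,0,0,-3.5],[-0.005,-0.076,0,0,0,-5.1],[-0.007,-0.1,0,0,0,-6.7],[-0.008,-0.124,0,0,0,-8.3],[-0.01,-0.148,0,0,0,-9.9],[-0.012,-0.17,0,0,0,-11.3],[-0.013,-0.187,-0.005,0,0,-12.5],[-0.013,-0.197,-0.014,0,0,-13.1],[-0.013,-0.197,-0.024,0,0,-13.1],[-0.013,-0.197,-0.036,0,0,-13.1],[-0.013,-0.197,-0.048,0,0,-13.1],[-0.013,-0.197,-0.06,0,0,-13.1],[-0.013,-0.197,-0.069,0,0,-13.1],[-0.013,-0.197,-0.075,0,0,-13.1],[-0.013,-0.197,-0.077,0,0,-13.1],[-0.013,-0.197,-0.077,0,0,-13.1]]])

```text
time: 11.85
ee_pos: [572.9, 16.4, 127.8]
tcp_rot: [-0.018, 0.961, 0.005, 0.275]
ft_force: [0.9, 0.8, -0.7]
finger_gap: 7.3
gripper_force: 58.6
```

```bash
cat > chk.py <<'E'
import sys
from fit import *
np.set_printoptions(precision=3,suppress=True)
t,d=tagw();print(t,d)
yaw=rr.x[2];Rt=tool(yaw,32)@np.diag([-1,-1,1]);nk=w(rr.x,[0,rr.x[3]-44,170])[0]
o=ctrl.observe();e=t[1]-nk;print("eye-neck in rack axes",R.from_euler("z",-yaw).apply(e));go(Rt,o["ee_pos"])
S=ctrl.read_camera("scene");T=ctrl.read_camera("top");out=[]
D=(R.from_quat(o["tcp_rot"])*R.from_quat([-.128,.952,.036,.275]).inv())*R.from_euler("z",rb.x[2])
a=np.linspace(.75,2*np.pi-.75,30)
L=[[r*np.cos(k),0,118+r*np.sin(k)] for k in a for r in(25,37)]+[[sx*32,y,z] for sx in(-1,1) for y in(-4,4) for z in(0,86)]
X=D.apply(L)+t[0]
N=w(rr.x,[[r*np.cos(k),rr.x[3]-q,170+r*np.sin(k)] for k in np.linspace(0,6.3,20) for q,r in((0,15.3),(74,14.3))])
for c,im,b in(("scene",S,(250,180)),("top",T,(275,120))):
    C=crop(im,*b,66,66,6);Q=C.copy()
    for pp,col in((X,(255,255,0)),(N,(0,255,0))):
        for u in (proj(c,pp)-b+.5)*6: cv2.circle(Q,tuple(int(v) for v in u),1,col,-1)
    out.append(np.vstack([C[:300],Q[:300]]))
cv2.imwrite(f"pics/{sys.argv[1]}.png",np.hstack(out))
E
python3 chk.py c6
```

```text
[[585.145  16.375  51.068]
 [585.653  16.262 169.067]] [  0.026   0.252 -13.187]
eye-neck in rack axes [-73.106  -0.403  -0.933]
pos [572.92   16.354 127.841] q [ 0.39   0.5   -0.752  2.342  1.942  0.453 -0.445] t 11.85 F [ 0.903  0.849 -0.651] gap 7.253274453566236 58.57450160566941
shift [0. 0. 0.] rot [ 0.044 -0.033 -0.033]
```

View pics/c6.png

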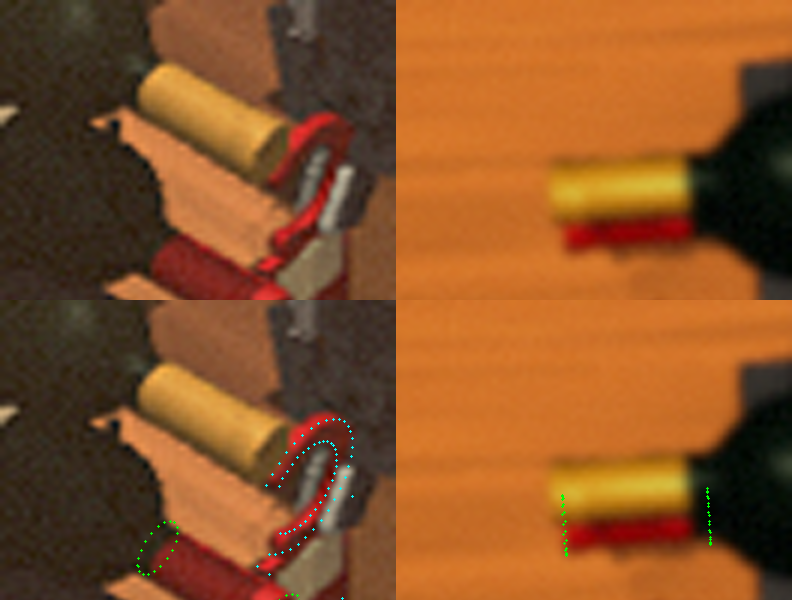

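The C is in front of the neck at scene (303,205), mouth toward the neck, with the red capsule at scene (280–300, 222–232). The overlay suggests the neck is about 1 px (3–4 mm) farther in +x, so I'll measure that numerically before going in.

```bash
cat > ref.py <<'E'
from fit import *
from scipy.ndimage import map_coordinates as mc
np.set_printoptions(precision=2,suppress=True)
im={c:ctrl.read_camera(c).astype(float) for c in("scene","top")}
red={c:im[c][...,2]-np.maximum(im[c][...,1],im[c][...,0]*1.0) for c in im}
s=lambda c,uv:mc(red[c],[uv[:,1],uv[:,0]],order=1)
def edge(c,sgn):
    # profile across the neck, along rack x/z perpendicular to view: offsets at the silhouette
    ys=np.linspace(rr.x[3]-45,rr.x[3]-18,12); r=14.3
    A=proj(c,w(rr.x,np.c_[0*ys,ys,0*ys+170])); d=A[-1]-A[0]; d/=np.linalg.norm(d); n=np.array([-d[1],d[0]])
    k=np.arange(-9,9.01,.25); prof=np.mean([s(c,A+j*n) for j in k],1) if False else np.array([s(c,A+j*n).mean() for j in k])
    sc=np.linalg.norm(proj(c,w(rr.x,[0,ys[5],170]))-proj(c,w(rr.x,[0,ys[5]+10,170])))/10/np.sqrt(1)
    print(c,"normal",n,"px/mm along",sc); print(np.c_[k,prof][::2].T.round(1))
    for dv in([3,0,0],[0,0,3]): print("d",dv,(proj(c,w(rr.x,[dv[0],ys[5],170+dv[2]]))-proj(c,w(rr.x,[0,ys[5],170])))@n)
edge("scene",1);edge("top",1)
# C arc: shift search
t,_=tagw();o=ctrl.observe();D=(R.from_quat(o["tcp_rot"])*R.from_quat([-.128,.952,.036,.275]).inv())*R.from_euler("z",rb.x[2])
a=np.radians(np.arange(50,150,5));f=lambda r,y:D.apply(np.c_[r*np.cos(a),0*a+y,118+r*np.sin(a)])+t[0]
poly=[np.vstack([proj("scene",f(37,y)),proj("scene",f(25,y))[::-1]]) for y in(-4,4)]
M=np.zeros((400*8,640*8),np.uint8)
for q in poly: cv2.fillPoly(M,[np.round((q+.5)*8).astype(int)],255)
m=cv2.resize(M,(640,400),interpolation=cv2.INTER_AREA)/255.; ext=cv2.dilate(m,np.ones((7,7)))-m
best=[]
for du in np.arange(-4,4.1,.5):
    for dv in np.arange(-4,4.1,.5):
        W=np.float32([[1,0,du],[0,1,dv]]);g=lambda z:cv2.warpAffine(z,W,(640,400))
        best.append(((red["scene"]*g(m)).sum()/m.sum()-(red["scene"]*g(ext)).sum()/ext.sum(),du,dv))
print(sorted(best)[-4:])
for dv in([3,0,0],[0,3,0],[0,0,3]): print("tag d",dv,(proj("scene",t[1]+dv)-proj("scene",t[1])))
E
python3 ref.py
```

```text
scene normal [-0.53  0.85] px/mm along 0.322483999139353
[[-9.  -8.5 -8.  -7.5 -7.  -6.5 -6.  -5.5 -5.  -4.5 -4.  -3.5 -3.  -2.5
  -2.  -1.5 -1.  -0.5  0.   0.5  1.   1.5  2.   2.5  3.   3.5  4.   4.5
   5.   5.5  6.   6.5  7.   7.5  8.   8.5  9. ]
 [82.1 89.2 92.2 91.6 92.8 87.9 75.4 70.3 79.7 91.3 88.  78.8 79.  83.1
  87.1 89.8 89.1 89.9 92.3 92.8 89.1 86.1 84.3 80.1 74.8 67.6 60.5 55.3
  55.5 62.2 69.7 73.3 74.3 75.3 75.8 76.4 76.2]]
d [3, 0, 0] [0.92]
d [0, 0, 3] [-0.56]
top normal [-0.06 -1.  ] px/mm along 0.32658331193137424
[[ -9.   -8.5  -8.   -7.5  -7.   -6.5  -6.   -5.5  -5.   -4.5  -4.   -3.5
   -3.   -2.5  -2.   -1.5  -1.   -0.5   0.    0.5   1.    1.5   2.    2.5
    3.    3.5   4.    4.5   5.    5.5   6.    6.5   7.    7.5   8.    8.5
    9. ]
 [ 89.7  90.3  89.9  89.   86.6  83.3  78.9  75.2  74.   75.2  84.5  96.8
  112.3 125.3 128.2 125.9 113.5  99.3  83.1  68.4  61.1  56.9  58.1  60.
   61.2  60.7  56.7  51.6  45.6  41.   41.4  43.9  50.3  56.6  61.4  64.8
   65.4]]
d [3, 0, 0] [0.98]
d [0, 0, 3] [0.13]
[(np.float64(48.878028339191715), np.float64(1.0), np.float64(-1.0)), (np.float64(49.5801107370674), np.float64(-0.5), np.float64(-1.0)), (np.float64(50.23278533588383), np.float64(0.5), np.float64(-1.0)), (np.float64(51.58754233257595), np.float64(0.0), np.float64(-1.0))]
tag d [3, 0, 0] [[-0.69  0.59]]
tag d [0, 3, 0] [[0.78 0.5 ]]
tag d [0, 0, 3] [[-0.02 -0.69]]
```

```bash
sed -i 's/^red=.*/red={c:-im[c][...,1] for c in im}/; s/^s=lambda.*/s=lambda c,uv:mc(-red[c],[uv[:,1],uv[:,0]],order=1)/' ref.py; python3 ref.py
```

```text
scene normal [-0.53  0.85] px/mm along 0.322483999139353
[[ -9.   -8.5  -8.   -7.5  -7.   -6.5  -6.   -5.5  -5.   -4.5  -4.   -3.5
   -3.   -2.5  -2.   -1.5  -1.   -0.5   0.    0.5   1.    1.5   2.    2.5
    3.    3.5   4.    4.5   5.    5.5   6.    6.5   7.    7.5   8.    8.5
    9. ]
 [102.2 103.3 102.  100.7 102.2 101.5  98.6  92.5  76.7  52.3  36.9  34.8
   37.6  40.   41.9  41.2  40.3  40.6  41.6  40.5  38.3  37.6  37.8  38.2
   36.8  34.1  33.6  41.2  61.8  90.3 113.5 122.7 122.5 121.5 121.4 121.5
  121. ]]
d [3, 0, 0] [0.92]
d [0, 0, 3] [-0.56]
top normal [-0.06 -1.  ] px/mm along 0.32658331193137424
[[ -9.   -8.5  -8.   -7.5  -7.   -6.5  -6.   -5.5  -5.   -4.5  -4.   -3.5
   -3.   -2.5  -2.   -1.5  -1.   -0.5   0.    0.5   1.    1.5   2.    2.5
    3.    3.5   4.    4.5   5.    5.5   6.    6.5   7.    7.5   8.    8.5
    9. ]
 [106.4 107.5 107.3 106.3 102.4  96.5  87.7  78.3  66.8  53.8  39.9  25.9
   13.9   4.8   3.7   4.9   8.9  15.7  28.5  42.7  58.7  75.5  91.1 105.9
  119.4 132.6 145.4 157.1 166.  172.6 172.4 169.4 161.3 151.9 141.2 130.8
  121.4]]
d [3, 0, 0] [0.98]
d [0, 0, 3] [0.13]
[(np.float64(26.266476518716402), np.float64(-2.5), np.float64(2.0)), (np.float64(26.477901146743307), np.float64(-3.0), np.float64(2.0)), (np.float64(26.549017309600302), np.float64(-3.5), np.float64(2.0)), (np.float64(26.620133472457297), np.float64(-4.0), np.float64(2.0))]
tag d [3, 0, 0] [[-0.69  0.59]]
tag d [0, 3, 0] [[0.78 0.5 ]]
tag d [0, 0, 3] [[-0.02 -0.69]]
```

```bash
sed -i 's/^red=.*/red={c:im[c][...,2]-2*im[c][...,1]+im[c][...,0] for c in im}/; s/^edge("scene".*//; s/arange(50,150,5)/arange(45,165,5)/; s/\[-4:\]/[-8:]/' ref.py; sed -i 's/np.arange(-4,4.1,.5)/np.arange(-3,3.1,.25)/' ref.py; python3 ref.py | sed 's/np.float64//g'
```

```text
[((53.633070531523884), (0.0), (-0.75)), ((53.82533966976614), (0.25), (-1.0)), ((53.93575906573807), (0.0), (-1.25)), ((54.2196461901918), (-1.0), (-1.0)), ((54.506935789493234), (-0.75), (-1.0)), ((54.79422538879468), (-0.5), (-1.0)), ((55.081514988096124), (-0.25), (-1.0)), ((55.368804587397555), (0.0), (-1.0))]
tag d [3, 0, 0] [[-0.69  0.59]]
tag d [0, 3, 0] [[0.78 0.5 ]]
tag d [0, 0, 3] [[-0.02 -0.69]]
```

>>> play_rows(deltas=[[[0.004,0,0.001,0,0,0],[0.009,0.0003,0.001,0,0,0],[0.015,0.0005,0.001,0,0,0],[0.02,0.0007,0.001,0,0,0],[0.025,0.0009,0.001,0,0,0],[0.03,0.0011,0.001,0,0,0],[0.034,0.0012,0.001,0,0,0],[0.038,0.0014,0.001,0,0,0],[0.042,0.0015,0.001,0,0,0],[0.042,0.0015,0.001,0,0,0]]])

```text
time: 13.08
ee_pos: [616.5, 18.4, 130.0]
tcp_rot: [-0.018, 0.961, 0.005, 0.277]
ft_force: [0.5, -0.6, -1.6]
finger_gap: 7.2
gripper_force: 58.6
```

```bash
sed -i 's/(250,180)/(255,190)/;s/,66,66,6/,66,66,6/;s/C\[:300\],Q\[:300\]/C[:300],Q[:300]/' chk.py; python3 chk.py c7; python3 ref.py| sed 's/np.float64//g' | head -1
```

```text
[[628.888  18.364  53.281]
 [629.082  18.29  171.281]] [  0.025   0.098 -13.165]
eye-neck in rack axes [-29.633   0.058   1.281]
pos [616.458  18.364 130.022] q [ 0.34   0.523 -0.677  2.241  1.844  0.407 -0.314] t 13.0833 F [ 0.457 -0.644 -1.566] gap 7.170202006646258 58.570002696979344
shift [0. 0. 0.] rot [ 0.063  0.12  -0.055]
[((42.903655425763255), (0.0), (-0.75)), ((42.93735608299229), (0.0), (-0.5)), ((42.971056740221314), (0.0), (-0.25)), ((43.00475739745035), (0.0), (0.0)), ((43.07767183688985), (-0.25), (0.0)), ((43.150586276329356), (-0.5), (0.0)), ((43.223500715768864), (-0.75), (0.0)), ((43.29641515520837), (-1.0), (0.0))]
```

View pics/c7.png

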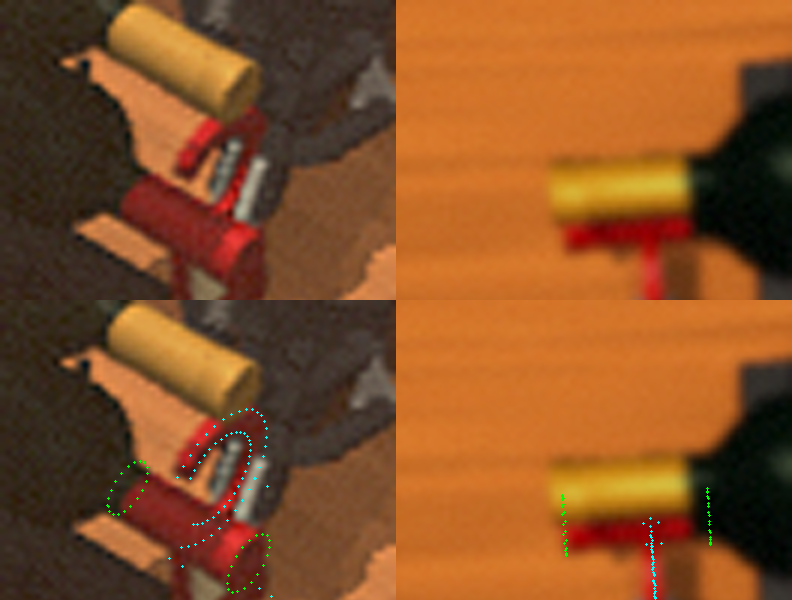

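The upper tip at scene (286,216) has passed above the neck and the lower one is hidden below it. There is no contact force, and the top view shows the tag at mid-neck. Going on in.

>>> play_rows(deltas=[[[0.004,0,-0.0005,0,0,0],[0.008,0.0003,-0.0005,0,0,0],[0.012,0.0004,-0.0005,0,0,0],[0.016,0.0006,-0.0005,0,0,0],[0.02,0.0007,-0.0005,0,0,0],[0.024,0.0009,-0.0005,0,0,0],[0.028,0.001,-0.0005,0,0,0],[0.031,0.0011,-0.0005,0,0,0],[0.031,0.0011,-0.0005,0,0,0],[0.031,0.0011,-0.0005,0,0,0]]])

```text
time: 14.12
ee_pos: [646.7, 19.5, 129.4]
tcp_rot: [-0.018, 0.961, 0.005, 0.276]
ft_force: [0.3, -0.1, 0.2]
finger_gap: 7.4
gripper_force: 58.6
```

```bash
python3 chk.py c8; python3 ref.py| sed 's/np.float64//g' | head -1
```

```text
[[659.075  19.466  52.609]
 [659.333  19.4   170.609]] [  0.018   0.128 -13.155]
eye-neck in rack axes [0.639 0.077 0.609]
pos [646.687  19.468 129.356] q [ 0.305  0.544 -0.626  2.17   1.762  0.38  -0.213] t 14.1167 F [ 0.258 -0.11   0.176] gap 7.405345412404495 58.57028915545911
shift [0. 0. 0.] rot [ 0.066  0.089 -0.065]
[((39.77042689563561), (-0.75), (-0.75)), ((39.78533845092966), (-1.25), (-0.5)), ((40.10429843329446), (-1.25), (-0.75)), ((40.14735561075466), (-1.0), (-0.5)), ((40.31037889756003), (-0.75), (-1.0)), ((40.42325841565929), (-1.25), (-1.0)), ((40.61482239187933), (-1.0), (-0.75)), ((41.082289173003986), (-1.0), (-1.0))]
```

>>> play_rows(deltas=[[[0,0,-0.002,0,0,0],[0,0,-0.004,0,0,0],[0,0,-0.006,0,0,0],[0,0,-0.008,0,0,0],[0,0,-0.0095,0,0,0],[0,0,-0.0095,0,0,0],[0,0,-0.0095,0,0,0]]])

```text
time: 14.9
ee_pos: [646.5, 19.4, 119.7]
tcp_rot: [-0.018, 0.961, 0.005, 0.276]
ft_force: [-0.4, -0.8, -0.7]
finger_gap: 7.2
gripper_force: 58.6
```

>>> play_rows(deltas=[[[0,0,-0.0005,0,0,0],[0,0,-0.001,0,0,0],[0,0,-0.001,0,0,0],[0,0,-0.001,0,0,0]]])

```text
time: 15.23
ee_pos: [646.7, 19.4, 119.0]
tcp_rot: [-0.018, 0.961, 0.005, 0.276]
ft_force: [1.2, 1.0, -1.3]
finger_gap: 7.4
gripper_force: 58.6
```

>>> play_rows(deltas=[[[0,0,-0.0005,0,0,0],[0,0,-0.001,0,0,0],[0,0,-0.001,0,0,0],[0,0,-0.001,0,0,0]]])

```text
time: 15.57
ee_pos: [646.6, 19.4, 117.9]
tcp_rot: [-0.018, 0.961, 0.005, 0.276]
ft_force: [0.5, 0.0, -0.6]
finger_gap: 7.3
gripper_force: 58.6
```

>>> play_rows(deltas=[[[0,0,-0.0005,0,0,0],[0,0,-0.001,0,0,0],[0,0,-0.001,0,0,0],[0,0,-0.001,0,0,0]]])

```text
time: 15.9
ee_pos: [646.8, 19.5, 117.1]
tcp_rot: [-0.018, 0.961, 0.005, 0.277]
ft_force: [-0.9, -0.5, 1.6]
finger_gap: 7.1
gripper_force: 58.7
```

>>> play_rows(deltas=[[[0,0,-0.0005,0,0,0],[0,0,-0.001,0,0,0],[0,0,-0.001,0,0,0],[0,0,-0.001,0,0,0]]])

```text
time: 16.23
ee_pos: [646.9, 19.8, 116.3]
tcp_rot: [-0.018, 0.961, 0.005, 0.277]
ft_force: [-0.4, 1.1, 4.0]
finger_gap: 7.4
gripper_force: 59.3
```

>>> play_rows(deltas=[[[0,0,0.0008,0,0,0],[0,0,0.0008,0,0,0],[0,0,0.0008,0,0,0]]])

```text
time: 16.48
ee_pos: [646.7, 19.5, 116.9]
tcp_rot: [-0.018, 0.961, 0.005, 0.276]
ft_force: [-0.1, 0.6, 3.0]
finger_gap: 7.0
gripper_force: 59.2
```

>>> play_rows(deltas=[[[0,0,0,0,0,0],[0,0,0,0,0,0],[0,0,0,0,0,0],[0,0,0,0,0,0],[0,0,0,0,0,0],[0,0,0,0,0,0]]], grip=0.03)

```text
time: 16.98
ee_pos: [646.5, 19.3, 116.5]
tcp_rot: [-0.018, 0.961, 0.005, 0.276]
ft_force: [0.1, 0.0, 0.1]
finger_gap: 30.0
gripper_force: 0.0
```

```bash
python3 chk.py c9
```

```text
[[658.873  19.301  39.788]
 [659.166  19.243 157.787]] [  0.012   0.145 -13.163]
eye-neck in rack axes [  0.466  -0.074 -12.213]
pos [646.508  19.31  116.539] q [ 0.318  0.575 -0.65   2.18   1.832  0.411 -0.277] t 16.9833 F [0.104 0.044 0.078] gap 30.010138518267446 0.0
shift [0. 0. 0.] rot [ 0.07   0.072 -0.057]
```

Retreating straight back between the pads, then checking.

>>> play_rows(deltas=[[[-0.003,-0.0001,0.001,0,0,0],[-0.008,-0.0003,0.003,0,0,0],[-0.014,-0.0005,0.006,0,0,0],[-0.02,-0.0007,0.009,0,0,0],[-0.028,-0.001,0.013,0,0,0],[-0.036,-0.0013,0.017,0,0,0],[-0.044,-0.0016,0.021,0,0,0],[-0.052,-0.0019,0.025,0,0,0],[-0.06,-0.0022,0.029,0,0,0],[-0.07,-0.0025,0.034,0,0,0],[-0.08,-0.003,0.04,0,0,0],[-0.09,-0.003,0.05,0,0,0],[-0.09,-0.003,0.06,0,0,0],[-0.09,-0.003,0.06,0,0,0],[-0.09,-0.003,0.06,0,0,0],[-0.09,-0.003,0.06,0,0,0],[-0.09,-0.003,0.06,0,0,0],[-0.09,-0.003,0.06,0,0,0]]])

```text
time: 18.58
ee_pos: [556.5, 16.4, 176.1]
tcp_rot: [-0.018, 0.961, 0.005, 0.276]
ft_force: [0.1, 0.7, -0.7]
finger_gap: 30.3
gripper_force: 0.0
```

```bash
python3 - <<'E'
from fit import *
o=ctrl.observe();print(o["ee_pos"],o["time"])
S=ctrl.read_camera("scene");T=ctrl.read_camera("top")
A=np.hstack([crop(S,180,120,133,100,3)[:, :400],crop(T,250,110,133,100,3)[:, :400]])
B=np.hstack([crop(S,255,190,66,50,6)[:,:396],crop(T,275,140,66,50,6)[:,:396]])
B=np.pad(B,((0,0),(0,A.shape[1]-B.shape[1]),(0,0)));cv2.imwrite("pics/c10.png",np.vstack([A,B]))
E
```

```text
[556.47266468  16.40270159 176.07361736] 18.5833
```

View pics/c10.png

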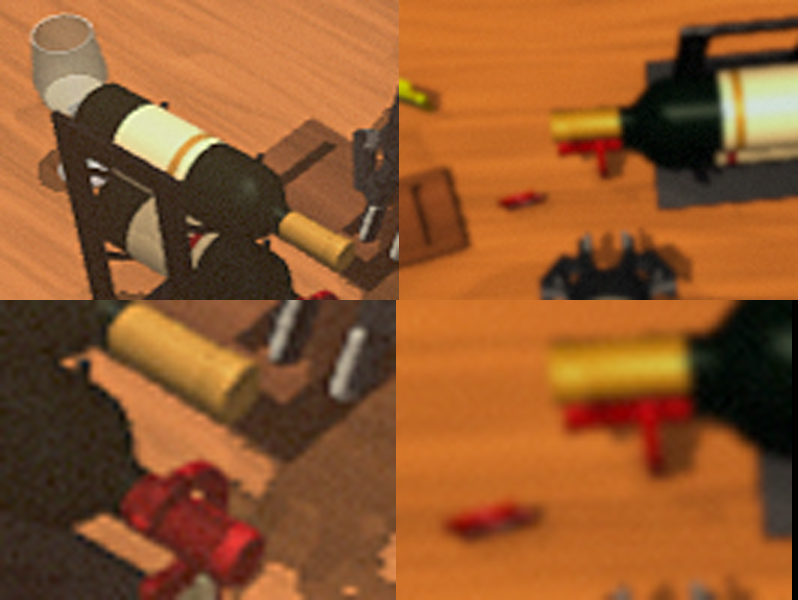

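The tag hangs on the red neck by its C (scene 286,218), square to the neck in the top view (383,163), and the gripper is clear. I'll let it settle and check it has stopped moving.

>>> play_rows(deltas=[[[0,0,0.01,0,0,0],[0,0,0.02,0,0,0],[0,0,0.03,0,0,0],[0,0,0.03,0,0,0],[0,0,0.03,0,0,0],[0,0,0.03,0,0,0],[0,0,0.03,0,0,0],[0,0,0.03,0,0,0],[0,0,0.03,0,0,0],[0,0,0.03,0,0,0],[0,0,0.03,0,0,0],[0,0,0.03,0,0,0]]])

```text
time: 19.68
ee_pos: [556.6, 16.4, 206.6]
tcp_rot: [-0.018, 0.961, 0.005, 0.276]
ft_force: [0.2, 0.5, 0.3]
finger_gap: 29.9
gripper_force: 0.0
```

```bash
python3 - <<'E'
from h import *
a=[]
for i in range(8):
    S=ctrl.read_camera("scene").astype(float)[205:275,265:315]; m=(S[...,2]-2*S[...,1]+S[...,0])>60
    y,x=np.nonzero(m); a.append((m.sum(),x.mean().round(2),y.mean().round(2)))
print(a)
ctrl.job_done(); print(ctrl.observe()["time"])
E
```

```text
[(np.int64(211), np.float64(20.77), np.float64(23.29)), (np.int64(219), np.float64(21.06), np.float64(23.97)), (np.int64(212), np.float64(21.06), np.float64(23.54)), (np.int64(210), np.float64(21.33), np.float64(23.53)), (np.int64(209), np.float64(21.15), np.float64(23.39)), (np.int64(217), np.float64(21.04), np.float64(23.76)), (np.int64(212), np.float64(21.12), np.float64(23.61)), (np.int64(213), np.float64(21.19), np.float64(23.63))]
the job is handed in; nothing more can be done
the job is handed in; nothing more can be done
```

The red tag hangs by its C at mid-neck on the lower bottle, let go and steady in the last images with the gripper clear; I handed the job in at about 20 s.

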